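Extend the tray stand by one hole

TASK

The extending tray stand on the prep table is one hole too short for the long tray waiting beside it. Press its red spring button down flush and slide it along so that the inner tube is drawn out to the very next hole, where the button must snap fully up again; let it snap into that hole rather than holding it down past it. Push gently, never forcing the button or the tube, and leave the jar, can, mug and tray where they stand.

Things in the scene. Friction and masses are not known exactly. Their poses are not given: they have to be found in the camera images.
- button_pad (a point): Centre of the upper face of the stand's red thumb button. Axes: y along the rail, the way that lengthens the stand, z up. Face 30 x 30 mm, level, 61.5 mm above the table when up; a closed fingertip fits on it. The button and this point travel with the inner tube, down and along.
- button_lip (a point): On the red button's +y side an upright lip, 30 mm wide, 5 mm thick, rises 20 mm above the face; this point is mid-height on its side that looks to the face, 15 mm along y from the face's centre, 10 mm above it. Pushing here in +y slides button and tube.
- button (a joint): How far the button is pressed, m: 0 up, 0.009 flush (cushioned end stop; face 52.5 mm above the table, within 1 mm of the rail's side edges). The spring takes 2.5 N to start, 9 N at the end. A 14 mm shoulder under it sits in a hole 17 mm long and is free when pressed 5.5 mm or more (6.5 N). About 10 mm along it is caught under the rail and stays down (about 0.0055) unheld.
- start_hole (a point): The hole the button is in now, on the rail's slotted face 48 mm above the table; fixed. At the next hole the caught button springs up by itself by 5.5 mm, if nothing rests on it: a finger that pushes the lip should then be 10 mm or more above the flush (lowest) face. If held flush it runs past the hole.
- tube (a joint): How far the inner tube is drawn out, m: about 0 (within 1.5 mm) in its present hole, growing along the stand's +y. The next hole lies somewhere from 0.038 to 0.065, different for each stand and not measured; the hole after is 46 mm further. Pushing it along takes 3 to 8 N; in a hole the snapped-up button stops the tube hard, with 1.5 mm play either way.
- stand: Tray stand, fixed to the table: aluminium slotted rail along y, 285 mm long, 40 mm wide, 34 mm between its side edges (51.5 mm above the table), a steel cross bar 150 mm long at each end, tops 105 mm high, 115 mm behind and 218 mm ahead of the button. Origin on the table under the rail; y towards the moving end; the button starts at y = -40 mm.
- jar_mid (a point): Middle of a brown jar with green cap, 58 mm across, 95 mm tall, upright on the table near the stand. Leave alone.
- can_mid (a point): Middle of a tin with orange label, 60 mm across, 85 mm tall, upright on the table near the stand. Leave alone.
- mug_mid (a point): Middle of a steel cup, 66 mm across, 80 mm tall, upright on the table near the stand. Leave alone.
- tray_mid (a point): Middle of the long aluminium tray 100 x 430 x 28 mm lying on the table beyond the stand. Leave alone.

How it is judged:
By the outcome, as a careful person would: the job done as asked, in the order asked, and still so for the second after the job is handed in, with the robot touching nothing.
It also fails if it takes over 35 s, if anything falls off the work surface, if the arm or the gripper's body presses on something with over 40 N, if the wrist force passes 120 N, or if a joint passes its speed limit or range.

ROBOT

A 7-joint arm with a two-finger parallel gripper is mounted at the origin on the work surface. World frame = base frame: x ahead of the robot, y to its left, z up, the work surface at z = 0. Lengths are in m, angles in rad, forces in N, time in s.
With the tool pointing down it reaches from about 0.4 to 0.85 m from the base axis. Payload 4.5 kg.
Tool frame: the origin (TCP) lies at the very end of the fingers, on their centre line; the grasp point (between the pads) lies 19 mm behind it (r.pinch_z is the distance from the TCP to the grasp point, in m); z points along the fingers, y is the line along which they close (so a half turn about z gives the same grasp; the last joint's range is limited). The gripper opens to 88 mm and grips with 3 to 60 N. Pads are 18 mm wide; open, the fingers measure 123 mm over their backs; the gripper's body (75 mm by 187 mm) begins 45 mm behind the grasp point.
Start: joints at [1.346, 0.689, -0.195, 1.565, 0.157, 0.902, -0.215], TCP at [0.16, -0.604, 0.239] pointing down, gripper open.
Joint ranges: [-3.01, 3.01], [-0.46, 2.08], [-1.47, 1.51], [0.13, 2.56], [-1, 4.14], [0.04, 2.09], [-2.66, 2.66]. Speed limits (rad/s): [2.57, 2.57, 3.14, 3.14, 3.14, 3.14, 3.14].

INTERFACE

Orientations are given as a unit quaternion [x, y, z, w].
In Python, from plant import r, cams gives the robot as it stands.
- The arm moves only by the shell command python3 -m pendant 'ROWS' [FORCE]. ROWS is JSON, a list of rows, each a list of 3 entries, a list of its own where there are three numbers: the closure, from -1 (fully open) to 1 (shut), then the shift along the tool's x, y, z in mm, then the turn, a rotation vector about the tool's x, y, z in degrees. A call has 1 to 8 rows; each row shifts and turns the commanded pose from where the row before left it, along the tool's axes as they then stand; what a row does not reach is not made up. A row lasts 1/8 s, in which the tool goes at most 62.5 mm and 10.7 degrees, less where a joint would pass 70% of its speed; a pose out of reach is approached as far as the arm can. A call with a gripper value outside its range is refused whole. The fingers move at their own pace and stop on an object; FORCE is the grip in N (left out, the last holds). Time passes only in rows, so rows that do not move let the fingers close. It gives the time, the measured TCP pose, the force, the opening and the grip force at its end, in the units of the state.
- r.get_state(): the state, without advancing time (a new reading comes with each control period).
- cams.snapshot(name): name is "scene" or "top"; returns a dict with "img" (400x640x3 uint8, red, green, blue), "camera_matrix" (3x3 intrinsics, pixels), "camera_from_world" (4x4, takes a point from world to camera coordinates). Camera axes: x right, y up, looking along -z (the intrinsics and any distortion apply to the point x, -y, -z); pixel columns grow to the right and rows downward; lengths in m; the calibration is good to about 2 mm. A picture is of the moment at which its call begins. There is no depth.
- r.finish_job(): hands the job in; it is judged then, once.
The state is a dict: "clock": time; "q": joint angles; "qd": joint speeds; "joint_torque": joint torques, N m; "tool_pos": TCP position; "eef_rot": TCP orientation; "contact_force": force on the tool from outside, world axes, zero at the start; "moment": the same for the moment, N m; "opening": opening from 0.0 (shut) to 1.0 (fully open); "finger_force": force on a finger pad.
Only numpy, scipy, OpenCV 4.12 (cv2) and the standard library are available. Lean on these libraries where they do the work, as an engineer would, in place of code of your own. Each camera call takes 0.05 s, during which the arm holds its last target. There are 200 camera calls.

## Working session

There is one attempt and no reset: what is moved stays moved. The work goes in short steps, Python scripts to look and compute and a shell command to move; the robot and the scene stay as the last step left them, time stands still between calls to the robot, and variables do not carry over. Pictures are saved under pics/ and viewed, at most 10 in all, crops included, and the job is handed in when it is done.

```bash
mkdir -p pics; ls; python3 - <<'E'
from plant import r,cams
import cv2,numpy as np
for n in("scene","top"):
    s=cams.snapshot(n); cv2.imwrite(f"pics/{n}0.png",s["img"][:,:,::-1]); print(s["camera_matrix"],s["camera_from_world"],[k for k in s])
s=r.get_state(); print(s)
E
```

```text
pics
[[489.90553551   0.         315.5942984 ]
 [  0.         489.90553551 201.61605976]
 [  0.           0.           1.        ]] [[ 0.54405213  0.83896081  0.01233035 -0.32239239]
 [-0.70592059  0.44973565  0.54718733  0.36043472]
 [ 0.45352332 -0.30640268  0.83691935 -1.29369673]
 [ 0.          0.          0.          1.        ]] ['img', 'camera_matrix', 'camera_from_world']
[[478.29452019   0.         320.08862456]
 [  0.         478.29452019 201.04305991]
 [  0.           0.           1.        ]] [[-0.01365509 -0.99968023 -0.0212833   0.03320709]
 [ 0.99267226 -0.01610905  0.11975926 -0.56564086]
 [-0.12006382 -0.01949201  0.9925748  -0.78542301]
 [ 0.          0.          0.          1.        ]] ['img', 'camera_matrix', 'camera_from_world']
{'clock': 0.1, 'q': array([ 1.34577683,  0.68985704, -0.19450304,  1.56619454,  0.15730924,
        0.90249971, -0.21508263]), 'qd': array([-1.19515235e-03, -2.02153963e-03,  1.46276942e-04, -2.20230384e-03,
       -2.32724426e-04, -4.14678370e-04, -4.06408809e-05]), 'joint_torque': array([-3.32703494e-03, -5.28506148e+01, -1.27169397e+00, -1.53838152e+01,
       -5.26340038e-02,  1.97085916e-03,  3.56701514e-05]), 'tool_pos': array([ 0.15977147, -0.60367501,  0.2380288 ]), 'eef_rot': array([ 9.91632727e-01,  1.29088805e-01, -1.67854281e-04, -7.66194146e-04]), 'contact_force': array([0.38445828, 0.39981274, 0.35076589]), 'moment': array([ 0.04395378, -0.01293473,  0.00643581]), 'finger_force': 0.0, 'opening': 1.000198894641638}
```

View pics/scene0.png

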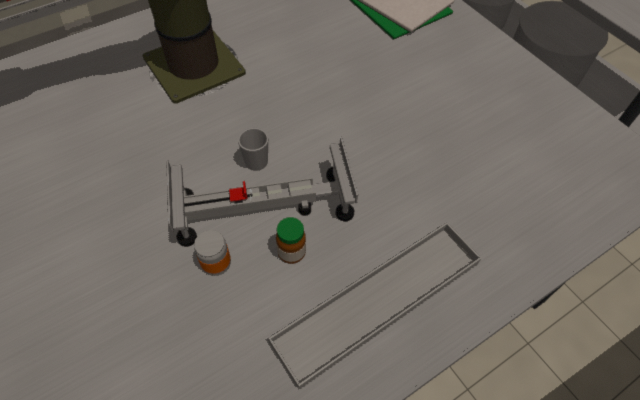

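View pics/top0.png

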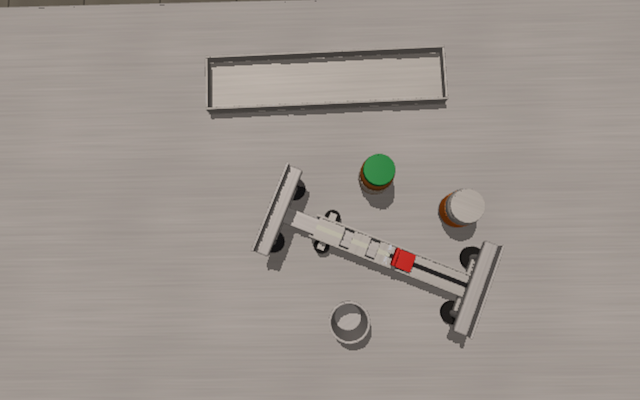

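The scene view shows the stand with the button at about (238,194). In the top view the button is at (403,261), the front bar near (278,210), the back bar near (478,289), the jar at (378,170), the can at (463,207) and the mug at (350,322).

```bash
cat > h.py <<'E'
import numpy as np,cv2
from plant import r,cams
def back(s,uv,z):
    K=s["camera_matrix"];T=s["camera_from_world"];R=T[:3,:3];c=-R.T@T[:3,3]
    d=np.linalg.inv(K)@[uv[0],uv[1],1];d=R.T@(d*[1,-1,-1]);return c+d*(z-c[2])/d[2]
def proj(s,p):
    p=s["camera_from_world"]@np.r_[p,1];p=p[:3]*[1,-1,-1];p=s["camera_matrix"]@p;return p[:2]/p[2]
def red(s):
    i=s["img"].astype(int);m=((i[...,0]>130)&(i[...,1]<60)&(i[...,2]<60)).astype(np.uint8)
    n,l,st,c=cv2.connectedComponentsWithStats(m);k=1+st[1:,4].argmax();return l==k,c[k],st[k]
E
python3 - <<'E'
from h import *
s=cams.snapshot("top");t=cams.snapshot("scene")
for a in(s,t):
    m,c,st=red(a);print(c,st,back(a,c,.0615))
    rr=cv2.minAreaRect(np.argwhere(m)[:,::-1].astype(np.float32));print(rr)
print("bars",back(s,(278,210),.105),back(s,(478,289),.105))
print("jar",back(s,(379,169),.095),"can",back(s,(466,206),.085),"mug",back(s,(350,322),.08))
cv2.imwrite("pics/c1.png",cv2.resize(s["img"][150:350,240:510,::-1],None,fx=2.96,fy=2.96,interpolation=cv2.INTER_CUBIC))
cv2.imwrite("pics/c2.png",cv2.resize(t["img"][130:260,150:370,::-1],None,fx=3.6,fy=3.6,interpolation=cv2.INTER_CUBIC))
E
```

```text
[403.02754821 259.75206612] [392 248  23  24 363] [ 0.46441893 -0.10938929  0.0615    ]
((403.1034240722656, 259.7413635253906), (20.42648696899414, 18.383838653564453), 21.801410675048828)
[235.68571429 193.7       ] [229 188  16  12 140] [ 0.46430143 -0.11164273  0.0615    ]
((236.2799835205078, 193.4600067138672), (11.172287940979004, 14.000715255737305), 81.8698959350586)
bars [0.54448275 0.08941595 0.105     ] [ 0.41892314 -0.2149421   0.105     ]
jar [ 0.60868345 -0.07110588  0.095     ] can [ 0.54820839 -0.20885986  0.085     ] mug [ 0.36879023 -0.02043471  0.08      ]
```

View pics/c1.png

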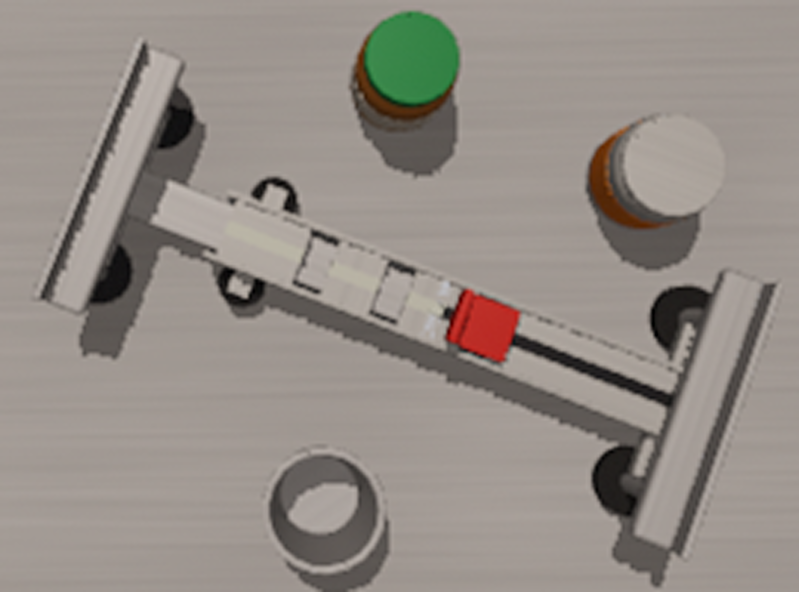

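View pics/c2.png

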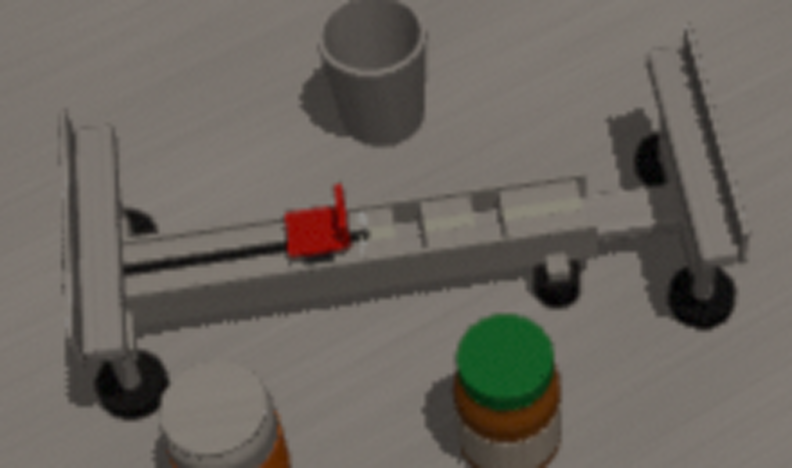

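```bash
cat >> h.py <<'E'
from scipy.optimize import minimize
def boxpts(x0,x1,y0,y1,z0,z1): return np.array([[a,b,c] for a in(x0,x1) for b in(y0,y1) for c in(z0,z1)])
B=[boxpts(-15,15,-15,20,-10,0)/1e3,boxpts(-15,15,15,20,0,20)/1e3]
def softred(s):
    i=s["img"].astype(float);return np.clip((i[...,0]-1.6*np.maximum(i[...,1],i[...,2]))/50,0,1)
def render(s,x,y,yaw,z):
    c,d=np.cos(yaw),np.sin(yaw);R=np.array([[c,-d,0],[d,c,0],[0,0,1]]);m=np.zeros((1600,2560),np.uint8)
    for b in B:
        p=np.array([proj(s,R@q+[x,y,z]) for q in b]);h=cv2.convexHull(((p+.5)*4*16).astype(np.int32));cv2.fillConvexPoly(m,h,1,shift=4)
    return cv2.resize(m.astype(np.float32),(640,400),interpolation=cv2.INTER_AREA)
def fit(ss,x0,z=.0615,yaw=None):
    ms=[]
    for s in ss:
        m=softred(s);u,v=proj(s,[x0[0],x0[1],z]).astype(int);k=np.zeros_like(m);k[v-30:v+30,u-30:u+30]=1;ms.append(m*k)
    f=lambda p:sum(((render(s,p[0]/1e3,p[1]/1e3,np.radians(p[2]) if yaw is None else yaw,z)-m)**2).sum() for s,m in zip(ss,ms))
    p=np.r_[np.array(x0[:2])*1e3,np.degrees(x0[2])]
    o=minimize(f,p,method="Nelder-Mead",options=dict(initial_simplex=[p,p+[4,0,0],p+[0,4,0],p+[0,0,4]],xatol=.02,fatol=.01));return o.x,o.fun,[m.sum() for m in ms]
E
python3 - <<'E'
from h import *
s=cams.snapshot("top");t=cams.snapshot("scene")
for ss in([s],[t],[s,t]): print(fit(ss,(.464,-.111,np.radians(-22.4))))
c=lambda u,v,z:back(s,(240+(u+.5)/2.963-.5,150+(v+.5)/2.963-.5),z)
for a,b in(((232,193),(680,370)),((205,258),(655,435))):
    d=c(*a,.0515)-c(*b,.0515);print("yaw",np.degrees(np.arctan2(d[1],d[0]))-90,c(*a,.0515),c(*b,.0515))
d=c(112,175,.105)-c(706,412,.105);print("bars",c(112,175,.105),c(706,412,.105),np.linalg.norm(d),np.degrees(np.arctan2(d[1],d[0]))-90)
print("holes",c(393,292,.048),c(316,263,.048))
E
```

```text
(array([ 463.39030694, -111.61687383,  -22.099562  ]), np.float64(23.2906645), [np.float64(398.15600000000006)])
(array([ 460.92877159, -108.85814979,  -20.77741381]), np.float64(40.03578725), [np.float64(226.98799999999997)])
(array([ 463.77866758, -110.70892533,  -21.53252291]), np.float64(70.4717955), [np.float64(398.15600000000006), np.float64(226.98799999999997)])
yaw -22.50075239339489 [0.54087903 0.02828075 0.0515    ] [ 0.43889381 -0.2179242   0.0515    ]
yaw -22.232580720284304 [0.50448465 0.04392485 0.0515    ] [ 0.40376533 -0.2024797   0.0515    ]
bars [0.54649286 0.09024363 0.105     ] [ 0.41934807 -0.21487508  0.105     ] 0.3305498817695605 -22.621783703584853
holes [ 0.48407135 -0.06120308  0.048     ] [ 0.50092315 -0.01839746  0.048     ]
```

```bash
python3 -m pendant '[[1,[0,0,0],[0,0,-7.5]],[1,[0,0,0],[0,0,-7.5]],[1,[0,0,0],[0,0,-7.5]],[1,[0,0,0],[0,0,-7.5]],[1,[0,0,0],[0,0,-7.5]],[1,[0,0,0],[0,0,-7.5]],[1,[0,0,0],[0,0,-7.9]]]' 10
python3 -m pendant '[[1,[40,12,0],[0,0,0]],[1,[45,12,0],[0,0,0]],[1,[45,12,0],[0,0,0]],[1,[45,12,0],[0,0,0]],[1,[45,12,0],[0,0,0]],[1,[45,12,0],[0,0,0]],[1,[45,12,0],[0,0,0]],[1,[45,10,0],[0,0,0]]]'
```

```text
clock: 1.18
tool_pos: [0.1598, -0.6042, 0.2387]
eef_rot: [0.829, 0.559, -0.0, -0.0]
contact_force: [-0.0, -0.1, 0.8]
opening: 0.233
finger_force: 0.0
clock: 2.17
tool_pos: [0.3825, -0.3102, 0.2389]
eef_rot: [0.83, 0.557, 0.0, 0.0]
contact_force: [0.0, -0.2, 0.2]
opening: 0.005
finger_force: 0.0
```

```bash
python3 -m pendant '[[1,[45,0,0],[0,0,0]],[1,[45,0,0],[0,0,0]],[1,[45,0,0],[0,0,0]],[1,[45,0,0],[0,0,0]],[1,[31,-1,0],[0,0,0]],[1,[0,0,50],[0,0,0]],[1,[0,0,50],[0,0,0]],[1,[0,0,44],[0,0,0]]]'
python3 -m pendant '[[1,[0,0,0],[0,0,0]],[1,[0,0,0],[0,0,0]]]'
python3 - <<'E'
from h import *
o=[cv2.resize(cams.snapshot(n)["img"][a:a+100,b:b+130,::-1],None,fx=5,fy=5,interpolation=2) for n,a,b in(("scene",130,180),("top",200,340))]
cv2.imwrite("pics/c3.png",cv2.resize(np.vstack(o),None,fx=.6,fy=.6,interpolation=3)); print(r.get_state()["tool_pos"])
E
```

```text
clock: 3.18
tool_pos: [0.4608, -0.1156, 0.0934]
eef_rot: [0.83, 0.557, 0.0, 0.0]
contact_force: [0.9, -0.3, 0.7]
opening: 0.007
finger_force: 0.0
clock: 3.42
tool_pos: [0.4613, -0.1157, 0.0958]
eef_rot: [0.83, 0.557, 0.001, 0.001]
contact_force: [0.4, -0.4, 0.2]
opening: 0.004
finger_force: 0.0
[ 0.46177292 -0.11596279  0.0964619 ]
```

View pics/c3.png

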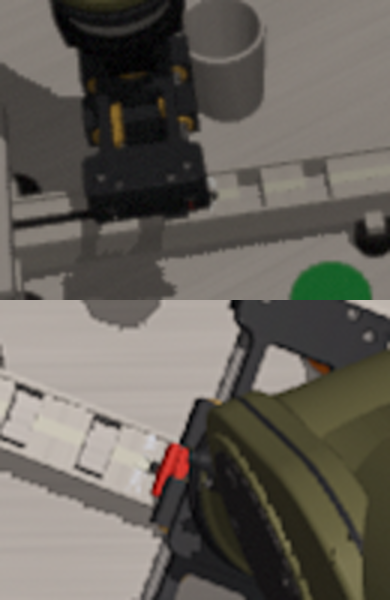

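The fingertip is above the button face, just behind the red lip, which is still visible in the top view. I'll go down gently.

```bash
python3 -m pendant '[[1,[0,0,15],[0,0,0]],[1,[0,0,12],[0,0,0]],[1,[0,0,4],[0,0,0]],[1,[0,0,1],[0,0,0]],[1,[0,0,0],[0,0,0]]]'
python3 -m pendant '[[1,[0,0,2],[0,0,0]],[1,[0,0,2],[0,0,0]],[1,[0,0,0],[0,0,0]]]'
```

```text
clock: 4.15
tool_pos: [0.4607, -0.1157, 0.0629]
eef_rot: [0.83, 0.557, 0.0, 0.0]
contact_force: [-0.2, 0.3, 0.2]
opening: 0.008
finger_force: 0.0
clock: 4.53
tool_pos: [0.4608, -0.1157, 0.0589]
eef_rot: [0.83, 0.557, 0.0, 0.0]
contact_force: [0.4, -0.3, 3.6]
opening: 0.007
finger_force: 2.1
```

Spring felt: 3.6 N at about 2.5 mm.

```bash
python3 -m pendant '[[1,[0,0,2],[0,0,0]],[1,[0,0,1],[0,0,0]],[1,[0,0,0],[0,0,0]]]'
python3 -m pendant '[[1,[0,0,1.5],[0,0,0]],[1,[0,0,1],[0,0,0]],[1,[0,0,0],[0,0,0]]]'
```

```text
clock: 4.9
tool_pos: [0.4609, -0.1157, 0.0559]
eef_rot: [0.83, 0.557, 0.0, 0.0]
contact_force: [0.2, -1.0, 6.3]
opening: 0.006
finger_force: 3.2
clock: 5.28
tool_pos: [0.4608, -0.1158, 0.0535]
eef_rot: [0.83, 0.557, 0.0, 0.0]
contact_force: [1.1, -0.0, 7.8]
opening: 0.006
finger_force: 4.0
```

```bash
python3 -m pendant '[[1,[0,0,0.8],[0,0,0]],[1,[0,0,0.3],[0,0,0]],[1,[0,0,0],[0,0,0]]]'
python3 -m pendant '[[1,[2,0,0],[0,0,0]],[1,[2,0,0],[0,0,0]],[1,[2,0,0],[0,0,0]],[1,[2,0,0],[0,0,0]],[1,[0,0,0],[0,0,0]]]'
```

```text
clock: 5.65
tool_pos: [0.4609, -0.1158, 0.0529]
eef_rot: [0.83, 0.557, 0.0, 0.001]
contact_force: [-0.9, 0.6, 12.1]
opening: 0.004
finger_force: 6.4
clock: 6.28
tool_pos: [0.4638, -0.1085, 0.0529]
eef_rot: [0.83, 0.557, 0.0, 0.001]
contact_force: [-0.9, 0.4, 12.7]
opening: 0.01
finger_force: 6.4
```

```bash
python3 -m pendant '[[1,[2,0,0],[0,0,0]],[1,[2,0,0],[0,0,0]],[1,[2,0,0],[0,0,0]]]'
python3 -m pendant '[[1,[2,0,0],[0,0,0]],[1,[2,0,0],[0,0,0]],[1,[2,0,0],[0,0,0]]]'
python3 - <<'E'
from h import *
s=cams.snapshot("top");o=s["img"][220:290,350:450,::-1]
cv2.imwrite("pics/c4.png",cv2.resize(o,None,fx=6,fy=6,interpolation=2))
st=r.get_state();print(st["tool_pos"],st["contact_force"]);print([round(x,1) for x in proj(s,[.463+.3795*.0175,-.1115+.925*.0175,.0725])])
E
```

```text
clock: 6.65
tool_pos: [0.4659, -0.1034, 0.0529]
eef_rot: [0.831, 0.557, -0.0, 0.001]
contact_force: [-1.5, -0.7, 13.0]
opening: 0.005
finger_force: 6.4
clock: 7.02
tool_pos: [0.4682, -0.0978, 0.0529]
eef_rot: [0.831, 0.557, -0.0, 0.001]
contact_force: [-1.3, -0.3, 13.0]
opening: 0.005
finger_force: 6.4
[ 0.46836381 -0.09738532  0.05287194] [-0.98063985 -0.60696993 12.31879206]
[np.float64(395.2), np.float64(256.6)]
```

View pics/c4.png

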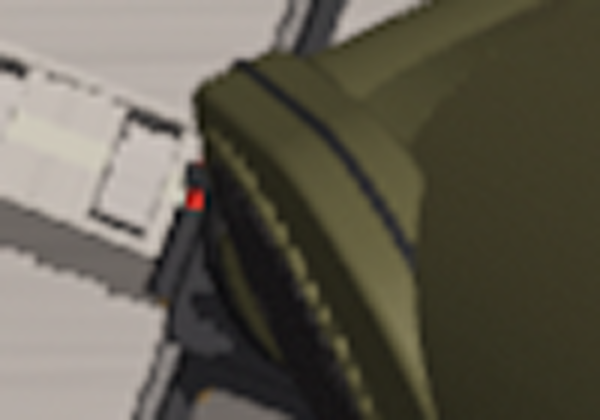

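```bash
python3 - <<'E'
from h import *
s=cams.snapshot("top");m=softred(s)>.3
v,u=np.nonzero(m[235:275,360:405]);print("red",u.min()+360,u.max()+360,v.min()+235,v.max()+235)
for d in(0,10,14,18,20):
    k=np.array([.463,-.1115])+(d+20)/1e3*np.array([.3795,.9252])
    print(d,[proj(s,[*(k+w*np.array([.9252,-.3795])),.0725]).round(1) for w in(-.015,0,.015)])
E
```

```text
red 381 383 251 254
0 [array([390.4, 264.8]), array([393.7, 256. ]), array([397. , 247.3])]
10 [array([384.6, 262.5]), array([387.8, 253.7]), array([391.1, 245. ])]
14 [array([382.2, 261.6]), array([385.5, 252.8]), array([388.8, 244.1])]
18 [array([379.9, 260.6]), array([383.2, 251.9]), array([386.5, 243.2])]
20 [array([378.7, 260.2]), array([382. , 251.4]), array([385.3, 242.7])]
```

The red lip is at (381–383, 251–254), so the tube is out about 20 mm, carried by the flush press. That is past the catching point. I'll raise the finger to 13 mm above flush and push the lip.

```bash
python3 -m pendant '[[1,[0,0,-2],[0,0,0]],[1,[0,0,-4],[0,0,0]],[1,[0,0,-6],[0,0,0]],[1,[0,0,-1.5],[0,0,0]],[1,[0,0,0],[0,0,0]]]'
python3 -m pendant '[[1,[3,0,0],[0,0,0]],[1,[3,0,0],[0,0,0]],[1,[2,0,0],[0,0,0]],[1,[2,0,0],[0,0,0]],[1,[2,0,0],[0,0,0]],[1,[2,0,0],[0,0,0]]]'
```

```text
clock: 7.75
tool_pos: [0.4681, -0.0971, 0.0656]
eef_rot: [0.83, 0.557, 0.0, -0.0]
contact_force: [-0.4, 1.6, 0.4]
opening: 0.004
finger_force: 0.0
clock: 8.5
tool_pos: [0.4727, -0.0858, 0.0656]
eef_rot: [0.831, 0.556, -0.001, 0.001]
contact_force: [-1.5, -4.5, 0.8]
opening: 0.002
finger_force: 2.3
```

```bash
python3 -m pendant '[[1,[2,0,0],[0,0,0]],[1,[2,0,0],[0,0,0]],[1,[2,0,0],[0,0,0]],[1,[2,0,0],[0,0,0]],[1,[2,0,0],[0,0,0]],[1,[2,0,0],[0,0,0]],[1,[2,0,0],[0,0,0]]]'
python3 -m pendant '[[1,[1.5,0,0],[0,0,0]],[1,[1.5,0,0],[0,0,0]],[1,[1.5,0,0],[0,0,0]],[1,[1.5,0,0],[0,0,0]]]'
```

```text
clock: 9.38
tool_pos: [0.4787, -0.0712, 0.0656]
eef_rot: [0.83, 0.557, -0.0, 0.0]
contact_force: [-0.8, -5.9, -0.3]
opening: 0.006
finger_force: 2.5
clock: 9.88
tool_pos: [0.4809, -0.0657, 0.0656]
eef_rot: [0.83, 0.557, -0.0, 0.0]
contact_force: [-0.5, -4.8, -0.2]
opening: 0.006
finger_force: 2.5
```

```bash
python3 -m pendant '[[1,[1.2,0,0],[0,0,0]],[1,[1.2,0,0],[0,0,0]],[1,[1.2,0,0],[0,0,0]]]'
```

```text
clock: 10.25
tool_pos: [0.4824, -0.0623, 0.0656]
eef_rot: [0.83, 0.557, -0.0, 0.0]
contact_force: [-0.5, -5.2, 0.1]
opening: 0.003
finger_force: 2.4
```

```bash
python3 -m pendant '[[1,[1,0,0],[0,0,0]],[1,[1,0,0],[0,0,0]],[1,[1,0,0],[0,0,0]]]'
```

```text
clock: 10.62
tool_pos: [0.4835, -0.0594, 0.0656]
eef_rot: [0.83, 0.557, 0.0, -0.0]
contact_force: [-1.8, -4.0, 0.8]
opening: 0.005
finger_force: 2.2
```

```bash
python3 -m pendant '[[1,[1,0,0],[0,0,0]],[1,[1,0,0],[0,0,0]]]'
```

```text
clock: 10.88
tool_pos: [0.4846, -0.0571, 0.0658]
eef_rot: [0.83, 0.557, 0.001, -0.0]
contact_force: [-0.6, -1.6, 1.5]
opening: 0.005
finger_force: 0.9
```

```bash
python3 -m pendant '[[1,[1,0,0],[0,0,0]],[1,[1,0,0],[0,0,0]]]'
```

```text
clock: 11.12
tool_pos: [0.4856, -0.0549, 0.0657]
eef_rot: [0.83, 0.558, 0.001, -0.0]
contact_force: [-0.7, -0.2, 1.3]
opening: 0.003
finger_force: 0.6
```

```bash
python3 -m pendant '[[1,[0.7,0,0],[0,0,0]],[1,[0,0,0],[0,0,0]]]'
```

```text
clock: 11.38
tool_pos: [0.4857, -0.0547, 0.0656]
eef_rot: [0.83, 0.557, 0.0, -0.0]
contact_force: [0.5, -0.5, 0.7]
opening: 0.01
finger_force: 0.1
```

```bash
python3 -m pendant '[[1,[-2,0,0],[0,0,0]],[1,[-3,0,0],[0,0,0]],[1,[0,0,-15],[0,0,0]],[1,[0,0,-40],[0,0,0]],[1,[-40,0,-50],[0,0,0]],[1,[-60,0,0],[0,0,0]],[1,[-60,0,0],[0,0,0]],[1,[-50,0,0],[0,0,0]]]'
python3 -m pendant '[[1,[0,0,0],[0,0,0]]]'
python3 - <<'E'
from h import *
s=cams.snapshot("top");t=cams.snapshot("scene")
a=cv2.resize(s["img"][200:300,300:460,::-1],None,fx=3.7,fy=3.7,interpolation=2)[:,:592];b=cv2.resize(t["img"][150:215,200:360,::-1],None,fx=3.7,fy=3.7,interpolation=2)[:,:592]
cv2.imwrite("pics/c5.png",np.vstack([a,b])[:600])
for z in(.0615,.056):
  for ss in([s],[t],[s,t]): 
    o=fit(ss,(.463+.3795*.053,-.1115+.925*.053,np.radians(-22.3)),z,np.radians(-22.3));d=o[0][:2]-[463,-111.5];print(z,o,d@[.3795,.9252],d@[.9252,-.3795])
E
```

```text
clock: 12.38
tool_pos: [0.4028, -0.2557, 0.1696]
eef_rot: [0.831, 0.557, -0.0, 0.0]
contact_force: [0.2, 0.1, -0.3]
opening: 0.009
finger_force: 0.0
clock: 12.5
tool_pos: [0.4012, -0.258, 0.1691]
eef_rot: [0.833, 0.553, -0.001, 0.0]
contact_force: [0.0, 0.9, 0.6]
opening: 0.007
finger_force: 0.0
0.0615 (array([484.58621154, -60.15927751, -24.97013927]), np.float64(19.703820500000003), [np.float64(389.804)]) 55.69240372269916 0.48775872894588773
0.0615 (array([482.81545674, -58.31689351, -22.74846486]), np.float64(36.8447705), [np.float64(225.356)]) 56.724975958121114 -1.849728333196717
0.0615 (array([484.87670493, -59.59186421, -24.7623268 ]), np.float64(62.016872250000006), [np.float64(389.804), np.float64(225.356)]) 56.327616759488606 0.5411898711477856
0.056 (array([484.75780343, -60.71470952, -24.27980324]), np.float64(16.193133000000003), [np.float64(389.804)]) 55.24363715739784 0.8573019948030934
0.056 (array([479.46490466, -56.9043301 , -22.16283513]), np.float64(34.23092675), [np.float64(225.356)]) 56.76034510668989 -5.4857269315395545
0.056 (array([484.59607844, -59.84938064, -23.98407409]), np.float64(97.65705975), [np.float64(389.804), np.float64(225.356)]) 55.98286480060147 0.37928172728335735
```

View pics/c5.png

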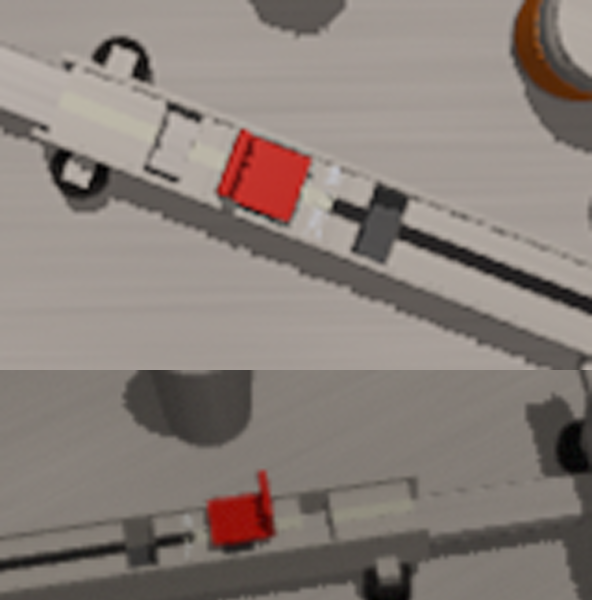

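Top view: the button is at about (371,247), about 55.7 mm along and over the next hole. The start hole is now open at about (403,260). The two views agree only with the face at full height (residual 62 against 97 if it were still caught), and the push force dropped to zero there. So it has snapped up. The gripper is clear of everything, and I'm handing in.

```bash
python3 -c "
from plant import r
print(r.finish_job())"
```

```text
the job is handed in; nothing more can be done
None
```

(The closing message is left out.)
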